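# Load the vial tray into the autosampler dock and lock it in

## Task

Slide the black vial tray, grip end last, into the covered bay of the white tray dock until it is fully home against the back of the bay. Then lock it in: pull the locking toggle with the black knob on top of the dock outward along its stem, flip it over to its other side and let it drop back in. Keep the tray level all the way and leave the bottle, beaker and tip box where they stand.

Things in the scene. Friction and masses are not known exactly. Their poses are not given: they have to be found in the camera images.
- tray_mid (a point): Loose black vial tray, about 0.3 kg, flat on the bench: centre of its body, 22 mm above the underside. +x points to the leading end (enters the bay first), z up. Body 125 mm long (x), 95 mm wide (y), 26 mm high, with blue-capped vials fixed in it up to 40 mm; a full-width front plate at the x = -62.5 mm end is 44 mm high. A grip fin sticks out from that plate.
- tray_grip (a point): Good grasp point on the tray's upright grip fin: mid-thickness, 40 mm above the bench, 112.5 mm from tray_mid along the tray's -x (50 mm from the front plate). Axes as tray_mid. Fin 12 mm thick (y), 70 mm long (x from 50 mm ahead of this point to 20 mm behind it), from 12 to 58 mm above the bench. The tray can be dragged by it.
- mouth (a point): Fixed white tray dock: point on the bench at the middle of the bay's open mouth. +x points straight into the bay, y across, z up. Bay 98 mm wide, 52 mm high, 125 mm deep to a flat back stop; its floor is the bench itself. Two 30 mm high guide wings flare from the mouth's edges (y = +-49 mm) outward to x = -31, y = +-63 mm.
- bay_home (a point): Where tray_mid lies when the tray is fully home: 62.5 mm inside the mouth on the bay's middle line, 22 mm above the bench, tray x along the dock's x (axes as mouth). The leading end is then on the back stop and the front plate flush with the mouth.
- hood (a point): Centre of the top of the dock's flat hood over the bay, 75 mm above the bench. The hood spans x = 0 to 135 mm and y = -65 to 105 mm from mouth, axes as mouth; behind it, to x = 250 mm, the dock is 170 mm high.
- pivot (a point): Fixed point on the toggle's hinge axis, on the hood at x = 55, y = 40, z = 90 mm from mouth; axes as mouth. The hinge axis runs along x. A gate with a 10 mm wide tooth, reaching 28 mm above the pivot, stands round the stem.
- knob (a point): Centre of the toggle's black knob, a drum 26 mm in diameter and 24 mm wide that lies across a 10 mm thick steel stem, 65 mm from the pivot along the stem when let in. Its z points outward along the stem; its x, the drum's axis, is the dock's x. Gripped on its two flat ends (along x, 24 mm), it can turn between the fingers.
- tongue (a point): Lower end of a flat steel tongue, 12 mm wide, 60 mm long, on the toggle's shaft, 5 to 12 mm in front of the mouth. Unlocked, it points out to +y, clear of the tray; locked, it hangs straight down before the tray's front plate to 30 mm above the bench. A tray standing out more than 5 mm is in its way.
- toggle (a joint): Swing of the toggle, rad, 0 to 1.0. The stem leans from the vertical by (toggle - 0.5) rad towards the dock's +y: 0 = unlocked, leaning to -y over the bay; 1.0 = locked, leaning to +y. Stays where it is left. With the stem let in, the tooth stops the swing between about 0.17 and 0.83.
- bat (a joint): How far the stem is pulled outward along itself, m, 0 to 0.016. A spring pulls it back in (2 N at 0, 4 N at the end). More than 0.0065 is needed to pass the tooth; on either side it drops back in to 0 when let go.
- bottle_mid (a point): Bystander: upright amber jar with blue cap, 66 mm across, 125 mm high; its centre.
- beaker_mid (a point): Bystander: upright clear beaker, 68 mm across, 90 mm high; its centre.
- tipbox_mid (a point): Bystander: grey tip box 110 (x) by 76 (y) by 55 mm high, pipette tips to 60 mm; its centre, 27.5 mm above the bench.
Things that resemble listed ones, but are neither listed nor needed, are in the scene too. Of the things shaped like the part that bears tray_mid, the black one is meant.

How it is judged (in metres and radians):
On the way, in this order (a step that is already met when the one before it is completed fails the run):
1. the tray is fully home in the bay while the toggle is still unlocked (x of tray_mid in the frame of mouth above 0.0585 m and y of tray_mid in the frame of mouth between -0.004 and 0.004 m and z of tray_mid in the frame of mouth below 0.03 m and angle between the x axis of tray_mid and the x axis of mouth, either way round below 0.05 rad and value of joint toggle below 0.3 rad), for 0.2 s.
2. the toggle is pulled outward, still on its unlocked side (value of joint bat above 0.006 m and value of joint toggle below 0.5 rad), for 0.02 s.
At the end, for the whole second after the job is handed in: The tray lies in the bay within 4 mm of the back stop and 4 mm of the bay's middle line, square to within 0.05 rad and down on the bench; the toggle stands past 0.8 rad on its locked side with its stem let back in to within 3 mm (x of tray_mid in the frame of mouth above 0.0585 m and y of tray_mid in the frame of mouth between -0.004 and 0.004 m and z of tray_mid in the frame of mouth below 0.03 m and angle between the x axis of tray_mid and the x axis of mouth, either way round below 0.05 rad and value of joint toggle above 0.8 rad and value of joint bat below 0.003 m); the robot touches nothing.
It fails at once if the tray is tipped by more than 15 degrees (angle between tray_mid's own z axis and vertical above 0.26 rad).
It fails at once if a bystander is pushed more than 20 mm or tipped over (distance of any of bottle_mid, beaker_mid, tipbox_mid from where it was at the start of the episode above 0.02 m or angle between any of bottle_mid, beaker_mid's own z axis and vertical above 0.4 rad).
It also fails if it takes over 61 s, if anything falls off the work surface, if the arm or the gripper's body presses on something with over 40 N, if the wrist force passes 120 N, or if a joint passes its speed limit or range.

## Robot

A 6-joint arm with a two-finger parallel gripper is mounted at the origin on the work surface. World frame = base frame: x ahead of the robot, y to its left, z up, the work surface at z = 0. Lengths are in mm, angles in rad, forces in N, time in s.
With the tool pointing down it reaches from about 275 to 750 mm from the base axis. Payload 10.2 kg.
Tool frame: the origin (TCP) lies on the front face of the gripper's body, between the roots of the fingers; the fingertips stand 73 mm ahead of it and the grasp point (between the pads) lies 54 mm ahead of it; z points along the fingers, y is the line along which they close (so a half turn about z gives the same grasp; the last joint's range is limited). The gripper opens to 85 mm and grips with 20 to 120 N. Pads are 22 mm wide; open, the fingers measure 114 mm over their backs; the gripper's body (76 mm by 85 mm) begins 54 mm behind the grasp point. The pads swing forward as they close: fully open they stand 13 mm farther back than shut.
Start: joints at [-1.442, 0.313, 1.498, -0, 1.331, -0.223], TCP at [180.896, -492.857, 303.894] pointing down, gripper open.
Joint ranges: [-2.94, 2.94], [-0.97, 2.17], [0.19, 2.56], [-1.23, 4.37], [0.02, 3.11], [-2.88, 2.88]. Speed limits (rad/s): [2.39, 2.39, 3.01, 3.14, 3.14, 3.14].

## Interface

Orientations are given as a unit quaternion [w, x, y, z].
In Python, from rig import * gives the robot as it stands.
- The arm moves only by the tool step_arm, never from a script. Its argument "plan" is a list of rows, each an object with "offset": the shift along the tool's x, y, z in cm, a list of three; "rot": the turn, a rotation vector about the tool's x, y, z in degrees, a list of three; "gripper": the finger opening in cm, from 0 to 8.54. In form: [{"offset": [x, y, z], "rot": [wx, wy, wz], "gripper": gripper}, ...]. A call has 1 to 12 rows; each row is the pose to reach, as a shift and turn from the pose commanded when the call began, along the tool's axes at that moment; what a row does not reach only later rows make up. A row lasts 1/10 s, in which the tool goes at most 50 mm and 8.59 degrees, less where a joint would pass 70% of its speed; a pose out of reach is approached as far as the arm can. A call with a gripper value outside its range is refused whole. The fingers move at their own pace and stop on an object; "squeeze" is the grip in N (left out, the last holds). Time passes only in rows, so rows that repeat a pose let the fingers close. It gives the time, the measured TCP pose, the force, the opening and the grip force at its end, in the units of the state.
- sense(): the state, without advancing time (a new reading comes with each control period).
- capture(name): name is "scene" or "top"; returns a dict with "color" (400x640x3 uint8, red, green, blue), "depth" (400x640 float32, mm along the optical axis (not along the pixel's ray), 0 where there is no reading), "vertical_fov" (degrees; the focal length in pixels is half the picture's height over the tangent of half this angle, whatever the lens; pixels are square), "cx", "cy" (the principal point, pixels), "k1" (the pictures are not rectified: a ray, as slopes to the right and down, at radius r is drawn at 1 + k1 r^2 times it, then the intrinsics apply), "rvec" (rotation vector, rad) and "tvec" (3), from world to camera coordinates, as OpenCV has them. Camera axes: x right, y down, z forward; pixel columns grow to the right and rows downward; lengths in mm; the calibration is good to about 2 mm. A picture is of the moment at which its call begins.
- finish_job(): hands the job in; it is judged then, once.
The state is a dict: "time_s": time; "joints": joint angles; "dq": joint speeds; "tau": joint torques, N m; "eef_pos": TCP position; "ee_rot": TCP orientation; "force": force on the tool from outside, world axes, zero at the start; "wrist_torque": the same for the moment, N m; "grip_width": opening from 0.0 (shut) to 1.0 (fully open); "grip_force": force on a finger pad.
Only numpy, scipy, OpenCV 4.12 (cv2) and the standard library are available. Lean on these libraries where they do the work, as an engineer would, in place of code of your own. Each camera call takes 0.05 s, during which the arm holds its last target. There are 200 camera calls.

## Working session

There is one attempt and no reset: what is moved stays moved. The work goes in short steps, Python scripts to look and compute and a tool call to move; the robot and the scene stay as the last step left them, time stands still between calls to the robot, and variables do not carry over. Pictures are saved under pics/ and viewed, at most 10 in all, crops included, and the job is handed in when it is done.

Besides the shell and the picture viewer there is one more tool, called after ">>>" as name(argument=value, ...), one argument or row to a line, values as JSON. step_arm: Moves the arm, as the interface text tells. Its arguments: {"type":"object","properties":{"plan":{"type":"array"},"squeeze":{"type":"number"}},"required":["plan"]}

```bash
mkdir -p pics
cat > h.py <<'E'
from rig import *
import numpy as np, cv2
from scipy.spatial.transform import Rotation as R
def cap(n):
    c=capture(n); np.savez('%s.npz'%n,**c); return c
def load(n): return {k:(v if v.ndim else v.item()) for k,v in np.load('%s.npz'%n).items()}
def world(c):
    d=c['depth'].astype(float); H,W=d.shape; f=H/2/np.tan(np.radians(c['vertical_fov'])/2)
    K=np.array([[f,0,c['cx']],[0,f,c['cy']],[0,0,1]])
    u,v=np.meshgrid(np.arange(W),np.arange(H))
    p=cv2.undistortPoints(np.stack([u,v],-1).reshape(-1,1,2).astype(float),K,np.array([c['k1'],0,0,0.])).reshape(H,W,2)
    P=np.dstack([p[...,0]*d,p[...,1]*d,d]).reshape(-1,3)
    M=R.from_rotvec(np.ravel(c['rvec'])).as_matrix()
    X=((P-np.ravel(c['tvec']))@M).reshape(H,W,3); X[d==0]=np.nan
    return X
def save(c,name,box=None,s=1):
    im=c['color'][...,::-1]
    if box: im=im[box[1]:box[3],box[0]:box[2]]
    cv2.imwrite('pics/'+name,cv2.resize(im,None,fx=s,fy=s,interpolation=cv2.INTER_CUBIC))
E
python3 - <<'E'
from h import *
s=sense();print(s)
for n in('scene','top'):
    c=cap(n);save(c,n+'0.png');print(n,c['k1'],c['vertical_fov'],c['rvec'],c['tvec'])
E
```

```text
{'time_s': 0.0, 'joints': array([-1.44240453e+00,  3.13426759e-01,  1.49845958e+00,  1.15682984e-05,
        1.33099788e+00, -2.23423490e-01]), 'dq': array([-1.45769452e-03,  4.22357026e-05,  1.60510954e-03, -1.04324414e-03,
        3.35947748e-04,  9.63609527e-04]), 'tau': array([ 6.07139336e-04, -4.12269223e+01, -2.59744924e+01, -1.96520118e-04,
        4.07767584e-03, -3.65466462e-05]), 'eef_pos': array([ 180.87246633, -492.67409304,  303.33844212]), 'ee_rot': array([-6.44783235e-04,  9.84568141e-01,  1.75000455e-01,  3.62845989e-05]), 'force': array([ 0.53023651,  0.1071108 , -0.38639091]), 'wrist_torque': array([0.01977675, 0.03260289, 0.0045251 ]), 'grip_force': 0.0, 'grip_width': 0.9933706059808315}
scene 0.017269879109855134 57.714254642067324 [ 2.15252606  1.18807879 -0.46131368] [-357.91687176 -237.37129468 1223.30640652]
top 0.00995613862099139 47.20582382250202 [ 1.9937679  -2.2153484   0.25148684] [ 124.03010451  589.12986085 1119.47782813]
```

View pics/scene0.png

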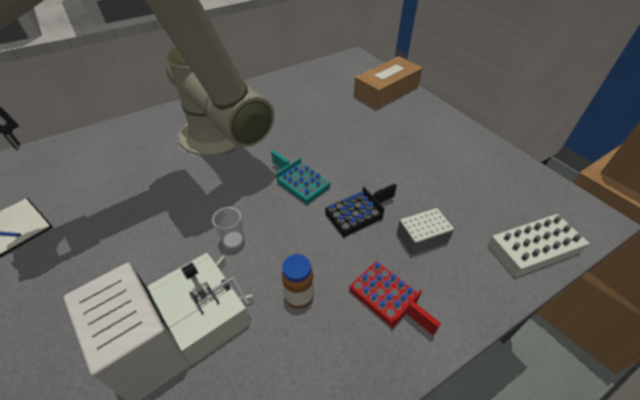

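View pics/top0.png

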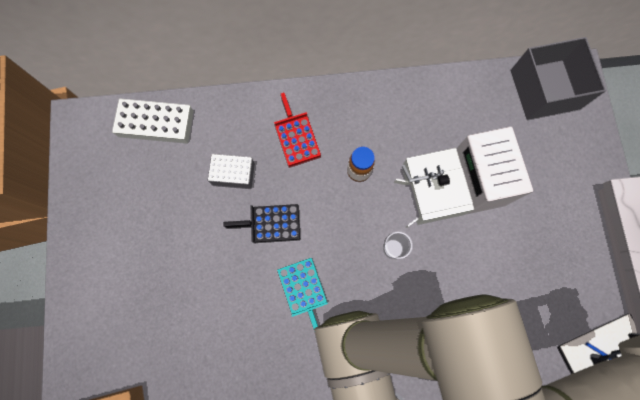

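Tray-like things in the top view: black (275,222), red (297,138), teal (302,287). The white tip box (231,170) and white rack (152,119) are other shapes. I choose the black tray, with its fin at (237,224) to the left. The dock is at (440,185) with its mouth facing left, the bottle at (361,163) and the beaker at (398,245).

Run:
```python
from h import *
for n in('top','scene'):
    c=load(n);X=world(c);Z=X[...,2]
    hsv=cv2.cvtColor(c['color'],cv2.COLOR_RGB2HSV)
    def rect(m,l):
        nn,lab,st,_=cv2.connectedComponentsWithStats(m.astype(np.uint8))
        if nn<2: print(l,'none');return
        i=1+np.argmax(st[1:,4]);P=X[lab==i];r=cv2.minAreaRect(P[:,:2].astype(np.float32))
        print(n,l,st[i],'ctr',np.round(r[0],1),np.round(r[1],1),round(r[2],2),'z',np.round(np.percentile(P[:,2],[2,50,98]),1)); print('   ',np.round(cv2.boxPoints(r)).tolist())
    roi=np.zeros(Z.shape,bool)
    if n=='top': roi[130:240,395:540]=1
    else: roi[240:400,50:260]=1
    rect(roi&(abs(Z-75)<5),'hood'); rect(roi&(abs(Z-170)<6),'tall')
    roi[:]=0
    if n=='top': roi[195:250,215:310]=1
    else: roi[175:240,320:400]=1
    rect(roi&(Z>15),'tray'); rect(roi&(Z>50),'fin');rect(roi&(abs(Z-43)<3),'plate')
    roi[:]=0
    if n=='top': roi[140:190,340:380]=1
    else: roi[250:310,275:320]=1
    rect(roi&(Z>115),'bottle'); 
    roi[:]=0
    if n=='top': roi[225:265,380:415]=1
    else: roi[200:255,205:250]=1
    rect(roi&(Z>20),'beaker')
    roi[:]=0
    if n=='top': roi[150:190,200:260]=1
    else: roi[200:255,395:460]=1
    rect(roi&(Z>45),'tipbox')
    if n=='top': save(c,'topcrop.png',(210,130,480,260),2.9)
```

```text
top hood [ 406  148   70   73 2929] ctr [ 596.7 -252.7] [170.8 140.6] 6.66 z [70.5 74.2 78.4]
    [[504.0, -193.0], [520.0, -332.0], [690.0, -313.0], [673.0, -173.0]]
top tall [ 467  130   66   72 3219] ctr [ 609.5 -376. ] [170.1 117.8] 5.84 z [164.9 169.1 173.2]
    [[519.0, -326.0], [531.0, -443.0], [700.0, -426.0], [688.0, -309.0]]
top tray [ 223  204   77   39 1916] ctr [548.6 217.9] [193.4  96. ] 87.61 z [19.8 26.4 57.7]
    [[497.0, 123.0], [593.0, 119.0], [601.0, 313.0], [505.0, 317.0]]
top fin [223 220  27   7 131] ctr [551.2 280.7] [67.7 12.6] 87.41 z [51.  56.3 60.7]
    [[543.0, 247.0], [556.0, 247.0], [559.0, 314.0], [546.0, 315.0]]
top plate [249 205   4  28  51] ctr [561.6 244.6] [ 7.9 71.4] 85.26 z [40.1 42.7 45.4]
    [[526.0, 244.0], [597.0, 238.0], [598.0, 246.0], [526.0, 251.0]]
top bottle [351 147  23  22 413] ctr [672.  -55.8] [55.7 56.1] 83.92 z [117.9 123.8 128. ]
    [[641.0, -81.0], [697.0, -86.0], [703.0, -31.0], [647.0, -25.0]]
top beaker [383 232  29  27 389] ctr [ 447.9 -120.3] [65.3 65. ] 82.01 z [23.2 73.1 91.2]
    [[411.0, -148.0], [476.0, -157.0], [4
[... 801 characters left out ...]
.0], [558.0, 245.0], [561.0, 316.0], [546.0, 316.0]]
scene plate [363 186  22  24  85] ctr [551.1 253.6] [27.6 94.3] 87.35 z [40.1 43.7 45.8]
    [[503.0, 242.0], [598.0, 238.0], [599.0, 265.0], [505.0, 270.0]]
scene bottle [283 254  28  27 613] ctr [673.9 -57. ] [54.6 57. ] 59.07 z [116.8 124.8 127. ]
    [[635.0, -66.0], [684.0, -95.0], [712.0, -48.0], [664.0, -19.0]]
scene beaker [213 207  31  38 903] ctr [ 449.7 -120.8] [66.2 67.1] 52.78 z [23.5 65.5 91. ]
    [[403.0, -127.0], [456.0, -167.0], [496.0, -115.0], [443.0, -74.0]]
scene tipbox [ 399  208   55   37 1197] ctr [700. 288.] [109.5  75. ] 79.46 z [46.7 56.3 60.4]
    [[653.0, 241.0], [727.0, 227.0], [747.0, 335.0], [673.0, 349.0]]
```

View pics/topcrop.png

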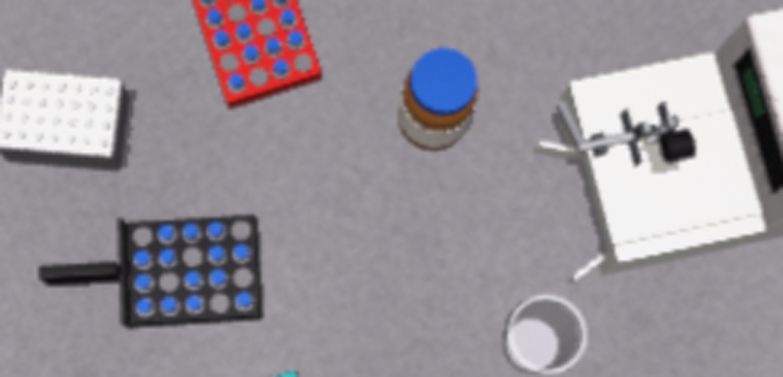

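The close crop confirms the black tray (crop 190,270) with its fin pointing left. The knob is at crop (677,145), and the lane between bottle and beaker is wider than the tray. The sizes check out: hood 170 wide, tray 96 × 194, fin 12 × 68. Next I write a move calculator.

```bash
cat >> h.py <<'E'
TH=np.radians(6.25); M0=np.array([570.,-186.2,0]); DX=np.array([np.sin(TH),-np.cos(TH),0]); DY=np.array([np.cos(TH),np.sin(TH),0])
def dock(x,y,z): return M0+x*DX+y*DY+np.array([0,0,z])
def todock(p): q=np.asarray(p)-M0; return np.round([q@DX,q@DY,q[2]],1)
def go(p,yaw):  # TCP target, heading (deg) of tool y, tool down
    s=sense(); q=s['ee_rot']; Rt=R.from_quat([q[1],q[2],q[3],q[0]]); 
    ty=np.array([np.cos(np.radians(yaw)),np.sin(np.radians(yaw)),0]); z=np.array([0,0,-1.])
    Rg=R.from_matrix(np.c_[np.cross(ty,z),ty,z])
    print('t',s['time_s'],'pos',np.round(s['eef_pos'],1),'dock',todock(s['eef_pos']),'F',np.round(s['force'],1),'offset cm',np.round(Rt.inv().apply(p-s['eef_pos'])/10,2),'rot',np.round(np.degrees((Rt.inv()*Rg).as_rotvec()),1))
E
python3 -c "
from h import *
go(np.array([552.5,305.6,220]),-2.5)"
```

```text
t 0.1 pos [ 180.9 -492.7  303.4] dock [ 262.3 -420.2  303.4] F [ 0.3  0.5 -0.3] offset cm [ 62.39 -62.13   8.42] rot [ -0.   -0.1 -67.3]
```

>>> step_arm(
  plan=[
    {"offset":[62.4,-62.1,8.4],"rot":[0,0,-67.3],"gripper":5},
    {"offset":[62.4,-62.1,8.4],"rot":[0,0,-67.3],"gripper":5},
    {"offset":[62.4,-62.1,8.4],"rot":[0,0,-67.3],"gripper":5},
    {"offset":[62.4,-62.1,8.4],"rot":[0,0,-67.3],"gripper":5},
    {"offset":[62.4,-62.1,8.4],"rot":[0,0,-67.3],"gripper":5},
    {"offset":[62.4,-62.1,8.4],"rot":[0,0,-67.3],"gripper":5},
    {"offset":[62.4,-62.1,8.4],"rot":[0,0,-67.3],"gripper":5},
    {"offset":[62.4,-62.1,8.4],"rot":[0,0,-67.3],"gripper":5},
    {"offset":[62.4,-62.1,8.4],"rot":[0,0,-67.3],"gripper":5},
    {"offset":[62.4,-62.1,8.4],"rot":[0,0,-67.3],"gripper":5},
    {"offset":[62.4,-62.1,8.4],"rot":[0,0,-67.3],"gripper":5},
    {"offset":[62.4,-62.1,8.4],"rot":[0,0,-67.3],"gripper":5},
  ],
  squeeze=50,
)

```text
time_s: 1.3
eef_pos: [433.5, 50.8, 246.7]
ee_rot: [0.0, 0.723, 0.691, 0.0]
force: [0.1, -0.8, 1.0]
grip_width: 0.586
grip_force: 0.0
```

```bash
python3 -c "
from h import *
go(np.array([552.5,305.6,220]),-2.5)"
```

```text
t 1.3 pos [433.5  50.8 246.7] dock [-250.4 -109.9  246.7] F [ 0.1 -0.8  1. ] offset cm [25.98 10.76  2.67] rot [ 0.  0. -0.]
```

>>> step_arm(
  plan=[
    {"offset":[25,10.3,2.6],"rot":[0,0,0],"gripper":5},
    {"offset":[25,10.3,2.6],"rot":[0,0,0],"gripper":5},
    {"offset":[25,10.3,2.6],"rot":[0,0,0],"gripper":5},
    {"offset":[25,10.3,2.6],"rot":[0,0,0],"gripper":5},
    {"offset":[25,10.3,2.6],"rot":[0,0,0],"gripper":5},
    {"offset":[25,10.3,2.6],"rot":[0,0,0],"gripper":5},
    {"offset":[25,10.3,2.6],"rot":[0,0,0],"gripper":5},
    {"offset":[25,10.3,2.6],"rot":[0,0,0],"gripper":5},
    {"offset":[25,10.3,2.6],"rot":[0,0,0],"gripper":5},
  ],
)

```text
time_s: 2.2
eef_pos: [547.0, 292.8, 221.0]
ee_rot: [-0.0, 0.723, 0.691, -0.0]
force: [-0.7, 0.2, 0.1]
grip_width: 0.586
grip_force: 0.0
```

```bash
python3 -c "
from h import *
go(np.array([552.5,305.6,100]),-2.5)"
```

```text
t 2.2 pos [547.  292.8 221. ] dock [-478.7   29.3  221. ] F [-0.7  0.2  0.1] offset cm [ 1.31  0.5  12.1 ] rot [-0.   0.  -0.1]
```

Now down over the fin, then close.

>>> step_arm(
  plan=[
    {"offset":[1.3,0.5,3],"rot":[0,0,0],"gripper":5},
    {"offset":[1.3,0.5,6],"rot":[0,0,0],"gripper":5},
    {"offset":[1.3,0.5,9],"rot":[0,0,0],"gripper":5},
    {"offset":[1.3,0.5,11],"rot":[0,0,0],"gripper":5},
    {"offset":[1.3,0.5,12.1],"rot":[0,0,0],"gripper":5},
    {"offset":[1.3,0.5,12.1],"rot":[0,0,0],"gripper":5},
    {"offset":[1.3,0.5,12.1],"rot":[0,0,0],"gripper":5},
  ],
)

```text
time_s: 2.9
eef_pos: [553.2, 306.3, 101.2]
ee_rot: [0.0, 0.723, 0.691, 0.001]
force: [0.2, -0.3, 0.3]
grip_width: 0.582
grip_force: 0.0
```

```bash
python3 -c "
from h import *
go(np.array([552.5,305.6,100]),-2.5)
c=cap('scene');save(c,'near1.png',(300,150,460,270),4)"
```

```text
t 2.9 pos [553.2 306.3 101.2] dock [-491.4   36.9  101.2] F [ 0.2 -0.3  0.3] offset cm [-0.07 -0.07  0.12] rot [ 0.1 -0.  -0.1]
```

View pics/near1.png

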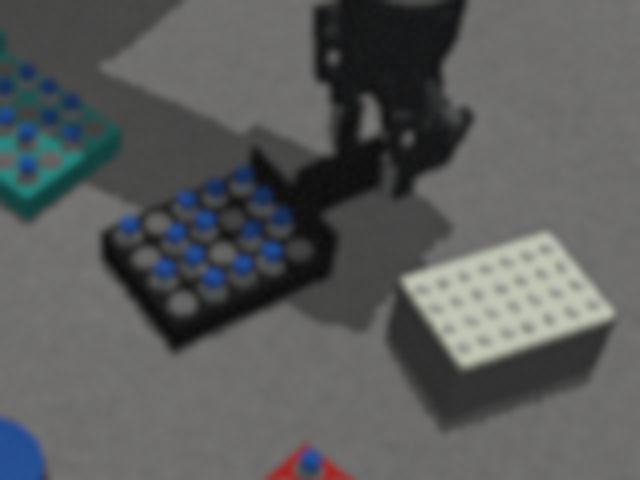

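The fingers straddle the fin at crop (355,175), and nothing else is touched. Closing.

>>> step_arm(
  plan=[
    {"offset":[0,0,0],"rot":[0,0,0],"gripper":0.5},
    {"offset":[0,0,0],"rot":[0,0,0],"gripper":0.5},
    {"offset":[0,0,0],"rot":[0,0,0],"gripper":0.5},
    {"offset":[0,0,0],"rot":[0,0,0],"gripper":0.5},
    {"offset":[0,0,0],"rot":[0,0,0],"gripper":0.5},
    {"offset":[0,0,0],"rot":[0,0,0],"gripper":0.5},
    {"offset":[0,0,0],"rot":[0,0,0],"gripper":0.5},
  ],
  squeeze=50,
)

```text
time_s: 3.65
eef_pos: [552.9, 306.7, 100.4]
ee_rot: [0.0, 0.723, 0.691, 0.0]
force: [-0.5, 2.0, 6.1]
grip_width: 0.131
grip_force: 51.7
```

```bash
python3 -c "
from h import *
# staging: leading end 70mm before the mouth -> tray_mid x=-132.5; gripped point 122.5 behind
go(dock(-132.5-122.5,0,101.2),6.25)
c=cap('top');X=world(c);Z=X[...,2];roi=np.zeros(Z.shape,bool);roi[190:260,240:310]=1
m=roi&(Z>15)&(Z<35);r=cv2.minAreaRect(X[m][:,:2].astype(np.float32));print(r)"
```

```text
t 3.65 pos [552.9 306.7 100.4] dock [-491.8   36.6  100.4] F [-0.5  2.   6.1] offset cm [-23.96   0.    -0.08] rot [ 0.  -0.  -8.8]
((520.4697875976562, 180.41262817382812), (161.56304931640625, 149.2751007080078), 87.20394897460938)
```

>>> step_arm(
  plan=[
    {"offset":[-1,0,0],"rot":[0,0,-1],"gripper":0.5},
    {"offset":[-3,0,0],"rot":[0,0,-2],"gripper":0.5},
    {"offset":[-5.5,0,0],"rot":[0,0,-3],"gripper":0.5},
    {"offset":[-8,0,0],"rot":[0,0,-4],"gripper":0.5},
    {"offset":[-10.5,0,0],"rot":[0,0,-5],"gripper":0.5},
    {"offset":[-13,0,0],"rot":[0,0,-6],"gripper":0.5},
    {"offset":[-15.5,0,0],"rot":[0,0,-7],"gripper":0.5},
    {"offset":[-18,0,0],"rot":[0,0,-8],"gripper":0.5},
    {"offset":[-20.5,0,0],"rot":[0,0,-8.8],"gripper":0.5},
    {"offset":[-22.5,0,0],"rot":[0,0,-8.8],"gripper":0.5},
    {"offset":[-24,0,0],"rot":[0,0,-8.8],"gripper":0.5},
    {"offset":[-24,0,0],"rot":[0,0,-8.8],"gripper":0.5},
  ],
)

```text
time_s: 4.9
eef_pos: [542.4, 65.2, 100.3]
ee_rot: [0.001, 0.668, 0.744, 0.0]
force: [-0.2, -2.0, 2.1]
grip_width: 0.13
grip_force: 51.5
```

```bash
cat > m.py <<'E'
from h import *
go(dock(-255,0,101),6.25)
for n in('top','scene'):
    c=cap(n);X=world(c);D=np.dstack([(X-M0)@DX,(X-M0)@DY,X[...,2]])
    # tray body edges in the dock frame, in slices
    m=(abs(D[...,1])<60)&(D[...,0]>-215)&(D[...,0]<-55)&(D[...,2]>14)&(D[...,2]<45)
    P=D[m]; P=P[P[:,0]<-72] if 0 else P
    r=cv2.minAreaRect(P[:,:2].astype(np.float32)); print(n,r,len(P))
    # hood/dock refit
    m=(D[...,2]>66)&(D[...,2]<80)&(abs(D[...,0]-62)<75)&(abs(D[...,1]-20)<100); P=D[m]
    for a in('lo','hi'):
        xs=np.arange(20,120,5);e=[(np.min if a=='lo' else np.max)(P[abs(P[:,0]-x)<2.5][:,1]) for x in xs]
        f=np.polyfit(xs,e,1);print(n,'hood side',a,'y at 0:',round(f[1],1),'slope deg',round(np.degrees(f[0]),2))
    ys=np.arange(-55,100,5);e=[P[abs(P[:,1]-y)<2.5][:,0].min() for y in ys];f=np.polyfit(ys,e,1);print('front x',round(np.median(e),1),'slope',round(-np.degrees(f[0]),2))
E
python3 m.py; python3 -c "
from h import *
save(load('top'),'x.png') if 0 else None
c=cap('top');save(c,'stage.png',(270,130,490,270),3.5)"
```

```text
t 4.9 pos [542.4  65.2 100.3] dock [-2.529e+02 -1.000e-01  1.003e+02] F [-0.2 -2.   2.1] offset cm [ 0.21  0.01 -0.07] rot [ 0.1  0.  -0.1]
top ((-119.19071960449219, -1.4014663696289062), (96.42082214355469, 105.08366394042969), 88.674560546875) 1267
top hood side lo y at 0: -64.9 slope deg -0.19
top hood side hi y at 0: 103.7 slope deg -0.45
front x -0.0 slope 4.28
scene ((-141.1638946533203, 1.0510215759277344), (96.22210693359375, 147.73971557617188), 89.61774444580078) 1838
scene hood side lo y at 0: -64.5 slope deg 0.66
scene hood side hi y at 0: 107.1 slope deg -0.56
front x 0.9 slope 3.04
```

View pics/stage.png

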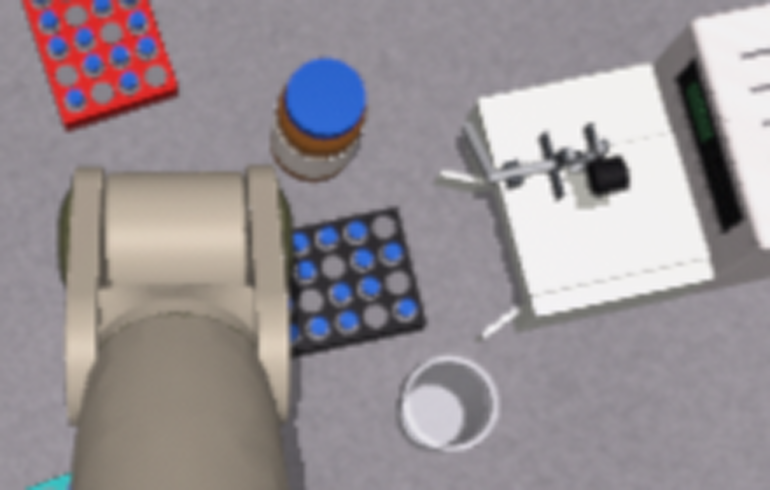

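The tray is lined up with the bay: centreline within 1 mm, yaw within 1°, body at crop (355,280) between bottle and beaker. Entering the mouth.

>>> step_arm(
  plan=[
    {"offset":[-1,0,0],"rot":[0,0,0],"gripper":0.5},
    {"offset":[-2.5,0,0],"rot":[0,0,0],"gripper":0.5},
    {"offset":[-4,0,0],"rot":[0,0,0],"gripper":0.5},
    {"offset":[-5,0,0],"rot":[0,0,0],"gripper":0.5},
    {"offset":[-6,0,0],"rot":[0,0,0],"gripper":0.5},
    {"offset":[-7,0,0],"rot":[0,0,0],"gripper":0.5},
    {"offset":[-8,0,0],"rot":[0,0,0],"gripper":0.5},
    {"offset":[-8.5,0,0],"rot":[0,0,0],"gripper":0.5},
    {"offset":[-8.5,0,0],"rot":[0,0,0],"gripper":0.5},
  ],
)

```text
time_s: 5.95
eef_pos: [551.7, -17.0, 100.4]
ee_rot: [0.0, 0.667, 0.745, 0.001]
force: [-1.0, 1.4, 7.0]
grip_width: 0.131
grip_force: 52.1
```

Run:
```python
from h import *
go(dock(-60,0,101),6.25); print(sense()['wrist_torque'])
c=cap('top');save(c,'mouth.png',(330,130,480,250),5)
```

```text
t 5.95 pos [551.7 -17.  100.4] dock [-170.1    0.3  100.4] F [-1.   1.4  7. ] offset cm [-11.01  -0.03  -0.07] rot [ 0.1 -0.   0. ]
[-0.02297199  0.06814521 -0.02051623]
```

View pics/mouth.png

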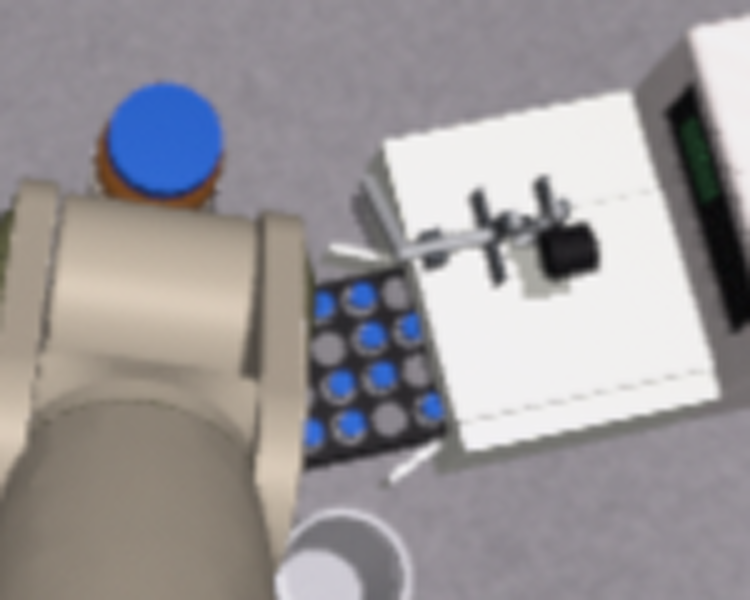

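The leading edge is inside the wings, at crop (400,268) and (445,437), evenly placed and with no side force. Pushing on.

>>> step_arm(
  plan=[
    {"offset":[-1,0,0],"rot":[0,0,0],"gripper":0.5},
    {"offset":[-2,0,0],"rot":[0,0,0],"gripper":0.5},
    {"offset":[-3,0,0],"rot":[0,0,0],"gripper":0.5},
    {"offset":[-4,0,0],"rot":[0,0,0],"gripper":0.5},
    {"offset":[-5,0,0],"rot":[0,0,0],"gripper":0.5},
    {"offset":[-6,0,0],"rot":[0,0,0],"gripper":0.5},
    {"offset":[-7,0,0],"rot":[0,0,0],"gripper":0.5},
    {"offset":[-8,0,0],"rot":[0,0,0],"gripper":0.5},
    {"offset":[-9,0,0],"rot":[0,0,0],"gripper":0.5},
    {"offset":[-9.5,0,0],"rot":[0,0,0],"gripper":0.5},
    {"offset":[-9.5,0,0],"rot":[0,0,0],"gripper":0.5},
  ],
)

```text
time_s: 7.1
eef_pos: [562.2, -111.4, 100.4]
ee_rot: [0.0, 0.667, 0.745, 0.001]
force: [0.3, 2.6, 7.8]
grip_width: 0.132
grip_force: 52.1
```

Run:
```python
from h import *
go(dock(-60,0,101),6.25); print(sense()['wrist_torque'])
```

```text
t 7.1 pos [ 562.2 -111.4  100.4] dock [-75.2   0.4 100.4] F [0.3 2.6 7.8] offset cm [-1.52 -0.04 -0.06] rot [ 0.1 -0.   0. ]
[0.04252517 0.08593667 0.01258107]
```

>>> step_arm(
  plan=[
    {"offset":[-0.5,0,0],"rot":[0,0,0],"gripper":0.5},
    {"offset":[-0.9,0,0],"rot":[0,0,0],"gripper":0.5},
    {"offset":[-1.2,0,0],"rot":[0,0,0],"gripper":0.5},
    {"offset":[-1.4,0,0],"rot":[0,0,0],"gripper":0.5},
    {"offset":[-1.5,0,0],"rot":[0,0,0],"gripper":0.5},
  ],
)

```text
time_s: 7.6
eef_pos: [563.8, -125.4, 100.5]
ee_rot: [-0.0, 0.667, 0.745, 0.001]
force: [-1.0, 8.6, 11.6]
grip_width: 0.131
grip_force: 52.6
```

>>> step_arm(
  plan=[
    {"offset":[-0.1,0,0],"rot":[0,0,0],"gripper":0.5},
    {"offset":[-0.2,0,0],"rot":[0,0,0],"gripper":0.5},
    {"offset":[-0.2,0,0],"rot":[0,0,0],"gripper":0.5},
  ],
)

```text
time_s: 7.9
eef_pos: [564.0, -127.0, 100.5]
ee_rot: [-0.001, 0.667, 0.745, 0.001]
force: [-1.1, 8.9, 11.3]
grip_width: 0.128
grip_force: 52.7
```

>>> step_arm(
  plan=[
    {"offset":[-0.2,0,0],"rot":[0,0,0],"gripper":0.5},
    {"offset":[-0.3,0,0],"rot":[0,0,0],"gripper":0.5},
    {"offset":[-0.3,0,0],"rot":[0,0,0],"gripper":0.5},
  ],
)

```text
time_s: 8.2
eef_pos: [564.0, -127.3, 100.5]
ee_rot: [-0.003, 0.667, 0.745, 0.002]
force: [-2.5, 24.9, 15.9]
grip_width: 0.129
grip_force: 53.5
```

Run:
```python
from h import *
go(dock(-60,0,101),6.25); print(sense()['wrist_torque'])
c=cap('scene');save(c,'home1.png',(120,190,330,340),3.8)
X=world(c);D=np.dstack([(X-M0)@DX,(X-M0)@DY,X[...,2]])
m=(abs(D[...,1])<46)&(D[...,0]>-40)&(D[...,0]<8)&(D[...,2]>34)&(D[...,2]<47);P=D[m];print(len(P),np.percentile(P,[5,50,95],axis=0).round(1))
```

```text
t 8.2 pos [ 564.  -127.3  100.5] dock [-59.2   0.5 100.5] F [-2.5 24.9 15.9] offset cm [ 0.09 -0.05 -0.05] rot [-0.  -0.4  0.1]
[ 3.39310497  0.20144707 -0.08617007]
34 [[-39.6   5.2  34.3]
 [-27.7   6.5  41.6]
 [-11.4   7.4  46.3]]
```

View pics/home1.png

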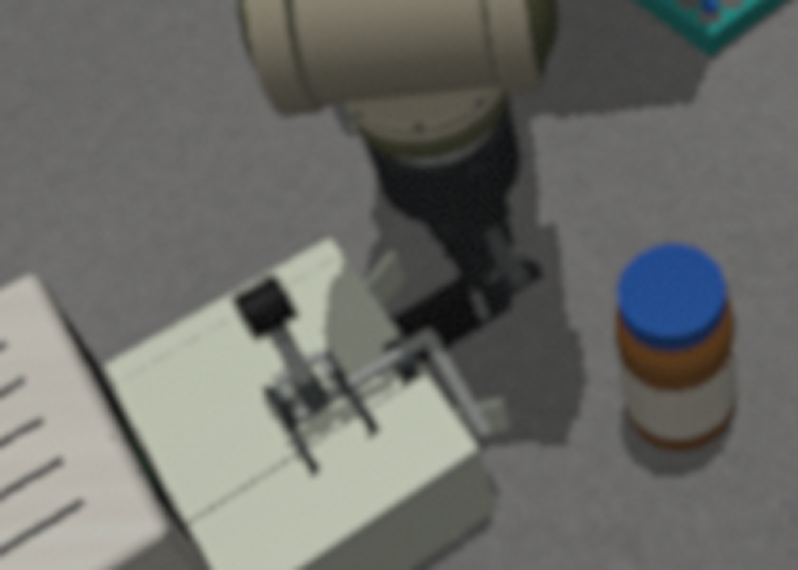

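The wrist stopped at dock x ≈ -59 with 25 N, which matches the predicted home position (-60), and the front plate is at the mouth (crop 400,335). Releasing and rising.

>>> step_arm(
  plan=[
    {"offset":[0.2,0,0],"rot":[0,0,0],"gripper":0.5},
    {"offset":[0.2,0,0],"rot":[0,0,0],"gripper":4},
    {"offset":[0.2,0,0],"rot":[0,0,0],"gripper":4},
    {"offset":[0.2,0,0],"rot":[0,0,0],"gripper":4},
    {"offset":[0.2,0,0],"rot":[0,0,0],"gripper":4},
    {"offset":[0.2,0,-2],"rot":[0,0,0],"gripper":4},
    {"offset":[0.2,0,-5],"rot":[0,0,0],"gripper":4},
    {"offset":[0.2,0,-9],"rot":[0,0,0],"gripper":4},
    {"offset":[0.2,0,-13],"rot":[0,0,0],"gripper":4},
    {"offset":[0.2,0,-17],"rot":[0,0,0],"gripper":4},
    {"offset":[0.2,0,-18],"rot":[0,0,0],"gripper":4},
    {"offset":[0.2,0,-18],"rot":[0,0,0],"gripper":4},
  ],
)

```text
time_s: 9.45
eef_pos: [563.9, -130.3, 281.1]
ee_rot: [0.001, 0.668, 0.745, 0.0]
force: [-0.1, -0.5, -1.4]
grip_width: 0.471
grip_force: 0.0
```

Run:
```python
from h import *
go(dock(55,8.8,280),6.25-90)
for n in('scene','top'):
    c=cap(n);X=world(c);D=np.dstack([(X-M0)@DX,(X-M0)@DY,X[...,2]])
    m=(abs(D[...,1])<20)&(D[...,0]>-90)&(D[...,0]<-13)&(D[...,2]>45)&(D[...,2]<64);P=D[m]
    if len(P)>10: print(n,'fin',cv2.minAreaRect(P[:,:2].astype(np.float32)))
    v=c['color'].max(2)<60
    m=v&(D[...,2]>110)&(D[...,2]<165)&(abs(D[...,0]-55)<30)&(abs(D[...,1]-15)<50);P=D[m];print(n,'knob',len(P),np.percentile(P,[5,50,95],axis=0).round(1) if len(P) else '')
    m=(D[...,2]>40)&(D[...,2]<165)&(D[...,0]>-30)&(D[...,0]<-3)&(D[...,1]>40)&(D[...,1]<140);P=D[m];print('tongue',len(P),np.percentile(P,[5,50,95],axis=0).round(1) if len(P) else '')
```

```text
t 9.45 pos [ 563.9 -130.3  281.1] dock [-56.2  -0.  281.1] F [-0.1 -0.5 -1.4] offset cm [-11.12   0.88   0.12] rot [ 0.2 -0.  90. ]
scene fin ((-40.67932891845703, 1.7352924346923828), (55.28114318847656, 14.575050354003906), 3.36032772064209)
scene knob 134 [[ 47.4  10.7 115.6]
 [ 56.8  20.  156.8]
 [ 66.1  44.3 161.8]]
tongue 116 [[-11.2  43.9  62.3]
 [ -7.8  66.2  78.3]
 [ -5.3  89.9  94.1]]
top knob 11 [[ 42.8  -0.6 150.2]
 [ 45.    2.2 153.1]
 [ 50.1   6.2 157.5]]
tongue 0
```

The tray is home: the fin's end is at dock x ≈ -68 (70 expected, within measurement error). The knob's top is at z ≈ 161, which fits the model (y 8.8, z 147). Checking the wrist range, then on to the knob.

Run:
```python
from h import *
print(sense()['joints'].round(2))
c=load('scene');X=world(c);D=np.dstack([(X-M0)@DX,(X-M0)@DY,X[...,2]])
v=c['color'].max(2)<70
m=v&(D[...,2]>135)&(D[...,2]<165)&(abs(D[...,0]-55)<25)&(abs(D[...,1]-10)<30);P=D[m];print(len(P),np.percentile(P,[3,25,50,75,97],axis=0).round(1))
```

```text
[-0.43  0.45  1.37  0.    1.33 -0.54]
138 [[ 47.5   9.5 138.4]
 [ 52.5  15.5 152.5]
 [ 57.   19.8 157. ]
 [ 61.5  22.7 160. ]
 [ 66.2  24.5 162.1]]
```

>>> step_arm(
  plan=[
    {"offset":[-2,0.2,0],"rot":[0,0,8.5],"gripper":5},
    {"offset":[-4,0.4,0],"rot":[0,0,17],"gripper":5},
    {"offset":[-6,0.6,0],"rot":[0,0,25.5],"gripper":5},
    {"offset":[-8,0.8,0],"rot":[0,0,34],"gripper":5},
    {"offset":[-10,1,0],"rot":[0,0,42.5],"gripper":5},
    {"offset":[-11.2,1,0],"rot":[0,0,51],"gripper":5},
    {"offset":[-11.2,1,0],"rot":[0,0,59.5],"gripper":5},
    {"offset":[-11.2,1,0],"rot":[0,0,68],"gripper":5},
    {"offset":[-11.2,1,0],"rot":[0,0,76.5],"gripper":5},
    {"offset":[-11.2,1,0],"rot":[0,0,85],"gripper":5},
    {"offset":[-11.2,1,0],"rot":[0,0,90],"gripper":5},
    {"offset":[-11.2,1,0],"rot":[0,0,90],"gripper":5},
  ],
)

```text
time_s: 10.75
eef_pos: [585.5, -240.2, 277.7]
ee_rot: [-0.001, 0.999, 0.054, -0.001]
force: [0.4, 0.3, 0.4]
grip_width: 0.583
grip_force: 0.0
```

Run:
```python
from h import *
go(dock(56,10,201),6.25-90)
```

```text
t 10.75 pos [ 585.5 -240.2  277.7] dock [ 55.4   9.5 277.7] F [0.4 0.3 0.4] offset cm [0.07 0.08 7.67] rot [-0.1  0.2 -0. ]
```

>>> step_arm(
  plan=[
    {"offset":[0.1,0.1,2],"rot":[0,0,0],"gripper":5},
    {"offset":[0.1,0.1,4],"rot":[0,0,0],"gripper":5},
    {"offset":[0.1,0.1,6],"rot":[0,0,0],"gripper":5},
    {"offset":[0.1,0.1,7.2],"rot":[0,0,0],"gripper":5},
    {"offset":[0.1,0.1,7.7],"rot":[0,0,0],"gripper":5},
    {"offset":[0.1,0.1,7.7],"rot":[0,0,0],"gripper":5},
  ],
)

```text
time_s: 11.35
eef_pos: [586.8, -241.2, 202.3]
ee_rot: [-0.0, 0.998, 0.055, -0.0]
force: [0.1, -0.7, 0.4]
grip_width: 0.587
grip_force: 0.0
```

Run:
```python
from h import *
go(dock(56,10,201),6.25-90)
c=cap('scene');save(c,'knob1.png',(130,190,290,310),5)
```

```text
t 11.35 pos [ 586.8 -241.2  202.3] dock [ 56.5  10.7 202.3] F [ 0.1 -0.7  0.4] offset cm [-0.07 -0.05  0.13] rot [-0.   0.1  0.1]
```

View pics/knob1.png

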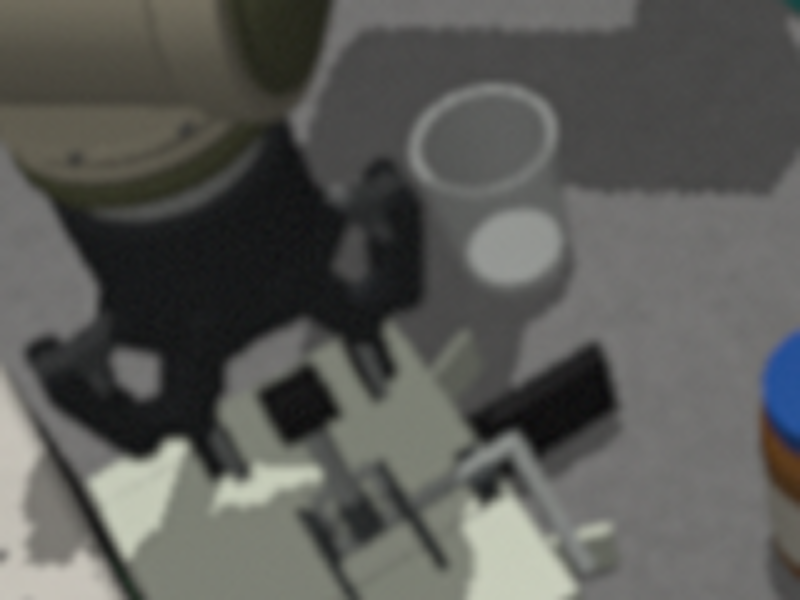

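The knob (crop 300,403) sits midway between the fingertips (228,455) and (378,370). Closing.

>>> step_arm(
  plan=[
    {"offset":[-0.1,0,0.1],"rot":[0,0,0],"gripper":1.8},
    {"offset":[-0.1,0,0.1],"rot":[0,0,0],"gripper":1.8},
    {"offset":[-0.1,0,0.1],"rot":[0,0,0],"gripper":1.8},
    {"offset":[-0.1,0,0.1],"rot":[0,0,0],"gripper":1.8},
    {"offset":[-0.1,0,0.1],"rot":[0,0,0],"gripper":1.8},
    {"offset":[-0.1,0,0.1],"rot":[0,0,0],"gripper":1.8},
  ],
  squeeze=50,
)

```text
time_s: 12.0
eef_pos: [585.9, -240.7, 202.8]
ee_rot: [-0.0, 0.998, 0.055, 0.0]
force: [-2.6, 5.1, 3.9]
grip_width: 0.268
grip_force: 49.1
```

Run:
```python
from h import *
go(dock(56,10,201),6.25-90)
```

```text
t 12.0 pos [ 585.9 -240.7  202.8] dock [ 55.9   9.8 202.8] F [-2.6  5.1  3.9] offset cm [0.02 0.01 0.18] rot [-0. -0.  0.]
```

>>> step_arm(
  plan=[
    {"offset":[-0.15,0,-0.3],"rot":[0,0,0],"gripper":1.8},
    {"offset":[-0.3,0,-0.6],"rot":[0,0,0],"gripper":1.8},
    {"offset":[-0.5,0,-0.9],"rot":[0,0,0],"gripper":1.8},
    {"offset":[-0.55,0,-1.05],"rot":[0,0,0],"gripper":1.8},
    {"offset":[-0.55,0,-1.05],"rot":[0,0,0],"gripper":1.8},
    {"offset":[-0.55,0,-1.05],"rot":[0,0,0],"gripper":1.8},
  ],
)

```text
time_s: 12.6
eef_pos: [580.7, -241.3, 212.6]
ee_rot: [-0.0, 0.999, 0.055, 0.001]
force: [3.1, 4.3, -1.7]
grip_width: 0.271
grip_force: 49.1
```

Run:
```python
from h import *
go(dock(55.9,9.8-5.5,202.8+10.5),6.25-90)
c=cap('scene');X=world(c);D=np.dstack([(X-M0)@DX,(X-M0)@DY,X[...,2]])
v=c['color'].max(2)<70
m=v&(D[...,2]>130)&(D[...,2]<180)&(abs(D[...,0]-57)<9)&(abs(D[...,1]-10)<30);P=D[m];print(len(P),np.percentile(P,[3,25,50,75,97],axis=0).round(1))
save(c,'pull.png',(130,190,290,310),5)
```

```text
t 12.6 pos [ 580.7 -241.3  212.6] dock [ 56.    4.7 212.6] F [ 3.1  4.3 -1.7] offset cm [-0.04 -0.01 -0.07] rot [-0.  -0.1  0. ]
133 [[ 48.8   3.1 150.8]
 [ 53.   10.  161.7]
 [ 57.1  14.8 167.3]
 [ 61.4  17.4 170.2]
 [ 65.5  19.2 172.2]]
```

View pics/pull.png

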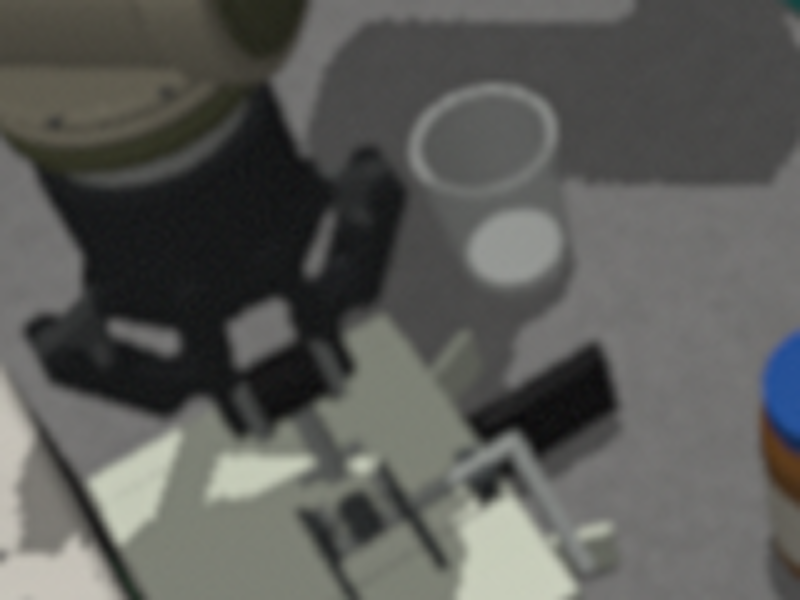

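The knob came out about 11 mm (crop 290,380), with the stem still on the unlocked side. Swinging over along the arc.

>>> step_arm(
  plan=[
    {"offset":[0.68,0,-0.33],"rot":[0,0,0],"gripper":1.8},
    {"offset":[1.39,0,-0.6],"rot":[0,0,0],"gripper":1.8},
    {"offset":[2.13,0,-0.78],"rot":[0,0,0],"gripper":1.8},
    {"offset":[2.88,0,-0.9],"rot":[0,0,0],"gripper":1.8},
    {"offset":[3.64,0,-0.93],"rot":[0,0,0],"gripper":1.8},
    {"offset":[4.4,0,-0.9],"rot":[0,0,0],"gripper":1.8},
    {"offset":[5.15,0,-0.78],"rot":[0,0,0],"gripper":1.8},
    {"offset":[5.9,0,-0.6],"rot":[0,0,0],"gripper":1.8},
    {"offset":[6.6,0,-0.33],"rot":[0,0,0],"gripper":1.8},
    {"offset":[7.2,0,0],"rot":[0,0,0],"gripper":1.8},
    {"offset":[7.2,0,0],"rot":[0,0,0],"gripper":1.8},
  ],
)

```text
time_s: 13.75
eef_pos: [651.3, -233.6, 211.1]
ee_rot: [-0.001, 0.998, 0.055, -0.003]
force: [-5.0, 3.5, -1.7]
grip_width: 0.277
grip_force: 49.0
```

Run:
```python
from h import *
go(dock(55.9,71.2+.3,202.8),6.25-90)
```

```text
t 13.75 pos [ 651.3 -233.6  211.1] dock [ 55.9  75.6 211.1] F [-5.   3.5 -1.7] offset cm [-0.41 -0.    0.83] rot [-0.2  0.3  0. ]
```

>>> step_arm(
  plan=[
    {"offset":[-0.2,0,0.4],"rot":[0,0,0],"gripper":1.8},
    {"offset":[-0.35,0,0.8],"rot":[0,0,0],"gripper":1.8},
    {"offset":[-0.4,0,1],"rot":[0,0,0],"gripper":1.8},
    {"offset":[-0.4,0,1],"rot":[0,0,0],"gripper":1.8},
    {"offset":[-0.4,0,1],"rot":[0,0,0],"gripper":5},
    {"offset":[-0.4,0,1],"rot":[0,0,0],"gripper":5},
    {"offset":[-0.4,0,1],"rot":[0,0,0],"gripper":5},
    {"offset":[-0.4,0,1],"rot":[0,0,0],"gripper":5},
    {"offset":[-0.4,0,-2],"rot":[0,0,0],"gripper":5},
    {"offset":[-0.4,0,-6],"rot":[0,0,0],"gripper":5},
    {"offset":[-0.4,0,-10],"rot":[0,0,0],"gripper":5},
    {"offset":[-0.4,0,-12],"rot":[0,0,0],"gripper":5},
  ],
)

```text
time_s: 14.95
eef_pos: [648.2, -234.7, 336.6]
ee_rot: [0.002, 0.999, 0.055, 0.002]
force: [-0.9, 0.1, 0.0]
grip_width: 0.581
grip_force: 0.0
```

Run:
```python
from h import *
go(dock(55.9,71.2,330),6.25-90)
c=cap('scene');X=world(c);D=np.dstack([(X-M0)@DX,(X-M0)@DY,X[...,2]])
v=c['color'].max(2)<70
m=v&(D[...,2]>130)&(D[...,2]<185)&(abs(D[...,0]-57)<12)&(abs(D[...,1]-70)<35);P=D[m];print(len(P),np.percentile(P,[3,25,50,75,97],axis=0).round(1))
m=(D[...,0]>-90)&(D[...,0]<-13)&(abs(D[...,1])<20)&(D[...,2]>45)&(D[...,2]<64);print('fin',cv2.minAreaRect(D[m][:,:2].astype(np.float32)))
save(c,'lock.png',(130,190,330,340),4)
```

```text
t 14.95 pos [ 648.2 -234.7  336.6] dock [ 56.7  72.4 336.6] F [-0.9  0.1  0. ] offset cm [-0.12 -0.08  0.66] rot [ 0.2 -0.2  0. ]
180 [[ 45.9  62.  147.4]
 [ 51.5  69.4 154.4]
 [ 57.1  74.1 159. ]
 [ 62.5  77.8 161. ]
 [ 67.4  79.8 163.3]]
fin ((-41.114463806152344, 2.2282462120056152), (13.684229850769043, 55.01942825317383), 89.37633514404297)
```

View pics/lock.png

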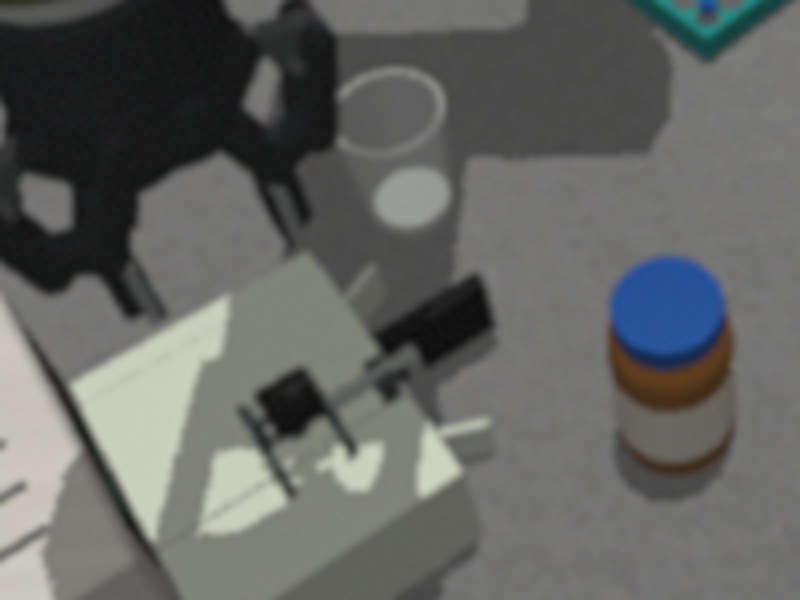

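The toggle is over, with the knob at crop (290,400), the tongue hanging before the front plate at (395,375), and the tray still home. From the knob's position I estimate the swing at about 0.87–0.89 with the stem in. That margin over 0.8 is thin, so I'll nudge the knob outward with closed fingers.

>>> step_arm(
  plan=[
    {"offset":[-2.2,0,0],"rot":[0,0,0],"gripper":0},
    {"offset":[-4.4,0,0],"rot":[0,0,0],"gripper":0},
    {"offset":[-4.4,0,2],"rot":[0,0,0],"gripper":0},
    {"offset":[-4.4,0,5],"rot":[0,0,0],"gripper":0},
    {"offset":[-4.4,0,8],"rot":[0,0,0],"gripper":0},
    {"offset":[-4.4,0,11],"rot":[0,0,0],"gripper":0},
    {"offset":[-4.4,0,12],"rot":[0,0,0],"gripper":0},
    {"offset":[-4.4,0,12],"rot":[0,0,0],"gripper":0},
    {"offset":[-4.4,0,12],"rot":[0,0,0],"gripper":0},
  ],
)

```text
time_s: 15.9
eef_pos: [604.7, -239.6, 213.8]
ee_rot: [0.001, 0.999, 0.055, 0.001]
force: [0.5, 0.7, -0.4]
grip_width: -0.002
grip_force: 0.0
```

>>> step_arm(
  plan=[
    {"offset":[0.4,0,0],"rot":[0,0,0],"gripper":0},
    {"offset":[0.8,0,0],"rot":[0,0,0],"gripper":0},
    {"offset":[1.1,0,0],"rot":[0,0,0],"gripper":0},
    {"offset":[1.1,0,0],"rot":[0,0,0],"gripper":0},
  ],
)

```text
time_s: 16.3
eef_pos: [615.7, -238.0, 212.6]
ee_rot: [0.0, 0.999, 0.055, 0.0]
force: [-0.1, -0.0, -1.3]
grip_width: 0.001
grip_force: 0.0
```

Run:
```python
from h import *
go(dock(55.9,45,216),6.25-90)
```

```text
t 16.3 pos [ 615.7 -238.   212.6] dock [ 56.5  39.8 212.6] F [-0.1 -0.  -1.3] offset cm [ 0.52 -0.06 -0.34] rot [ 0. -0.  0.]
```

>>> step_arm(
  plan=[
    {"offset":[0.2,0,0],"rot":[0,0,0],"gripper":0},
    {"offset":[0.4,0,0],"rot":[0,0,0],"gripper":0},
    {"offset":[0.4,0,0],"rot":[0,0,0],"gripper":0},
  ],
)

```text
time_s: 16.6
eef_pos: [619.3, -237.6, 212.3]
ee_rot: [-0.0, 0.999, 0.055, -0.0]
force: [0.6, 0.7, -0.5]
grip_width: 0.003
grip_force: 0.0
```

>>> step_arm(
  plan=[
    {"offset":[0.15,0,0],"rot":[0,0,0],"gripper":0},
    {"offset":[0.3,0,0],"rot":[0,0,0],"gripper":0},
    {"offset":[0.3,0,0],"rot":[0,0,0],"gripper":0},
  ],
)

```text
time_s: 16.9
eef_pos: [622.3, -237.3, 212.3]
ee_rot: [-0.0, 0.999, 0.055, -0.0]
force: [-0.6, 0.2, 0.8]
grip_width: 0.002
grip_force: 0.1
```

```bash
cat > k.py <<'E'
from h import *
go(dock(55.9,45,216),6.25-90)
c=cap('scene');X=world(c);D=np.dstack([(X-M0)@DX,(X-M0)@DY,X[...,2]])
v=c['color'].max(2)<70
m=v&(D[...,2]>140)&(D[...,2]<170)&(abs(D[...,0]-57)<12)&(D[...,1]>60)&(D[...,1]<105);P=D[m];print(len(P),np.percentile(P,[3,25,50,75,97],axis=0).round(1))
E
python3 k.py
```

```text
t 16.9 pos [ 622.3 -237.3  212.3] dock [ 56.5  46.4 212.3] F [-0.6  0.2  0.8] offset cm [-0.14 -0.06 -0.37] rot [-0.  0.  0.]
190 [[ 46.   62.3 147.1]
 [ 50.9  70.8 153.6]
 [ 56.6  76.6 157.6]
 [ 62.7  80.9 159.2]
 [ 68.   83.6 161.3]]
```

>>> step_arm(
  plan=[
    {"offset":[0.1,0,0],"rot":[0,0,0],"gripper":0},
    {"offset":[0.25,0,0],"rot":[0,0,0],"gripper":0},
    {"offset":[0.25,0,0],"rot":[0,0,0],"gripper":0},
  ],
)

```text
time_s: 17.25
eef_pos: [624.0, -237.2, 212.3]
ee_rot: [-0.0, 0.999, 0.055, -0.001]
force: [-6.3, -0.1, 2.2]
grip_width: 0.003
grip_force: 3.3
```

>>> step_arm(
  plan=[
    {"offset":[-0.5,0,0],"rot":[0,0,0],"gripper":0},
    {"offset":[-1,0,0],"rot":[0,0,0],"gripper":0},
    {"offset":[-1.5,0,-2],"rot":[0,0,0],"gripper":0},
    {"offset":[-1.5,0,-5],"rot":[0,0,0],"gripper":0},
    {"offset":[-1.5,0,-9],"rot":[0,0,0],"gripper":0},
    {"offset":[-1.5,0,-12],"rot":[0,0,0],"gripper":0},
    {"offset":[-1.5,0,-12],"rot":[0,0,0],"gripper":0},
    {"offset":[-1.5,0,-12],"rot":[0,0,0],"gripper":0},
    {"offset":[-1.5,0,-12],"rot":[0,0,0],"gripper":0},
  ],
)

```text
time_s: 18.15
eef_pos: [609.5, -238.6, 331.0]
ee_rot: [-0.001, 0.999, 0.055, -0.001]
force: [-1.1, -0.1, 0.2]
grip_width: 0.003
grip_force: 0.0
```

```bash
python3 k.py
python3 - <<'E'
from h import *
for n in('top','scene'):
    c=cap(n);X=world(c);D=np.dstack([(X-M0)@DX,(X-M0)@DY,X[...,2]])
    m=(D[...,0]>-90)&(D[...,0]<-13)&(abs(D[...,1])<20)&(D[...,2]>45)&(D[...,2]<64);print(n,'fin',m.sum(),cv2.minAreaRect(D[m][:,:2].astype(np.float32)) if m.sum()>5 else '')
E
```

```text
t 18.15 pos [ 609.5 -238.6  331. ] dock [ 56.4  33.6 331. ] F [-1.1 -0.1  0.2] offset cm [ 1.16 -0.03 11.5 ] rot [-0.1  0.1  0. ]
181 [[ 46.   66.4 146.5]
 [ 51.1  73.4 152.8]
 [ 57.1  78.4 156.8]
 [ 62.8  82.3 158.5]
 [ 68.1  84.7 160.6]]
top fin 111 ((-41.85633087158203, -0.22269916534423828), (56.48195266723633, 13.100591659545898), 0.003425745526328683)
scene fin 191 ((-40.726593017578125, 1.2623472213745117), (13.426130294799805, 55.3492546081543), 89.10721588134766)
```

The toggle is against its locked stop, the tray is home and straight, and the arm is clear. Handing in.

```bash
python3 -c "
from rig import *
print(finish_job())"
```

```text
the job is handed in; nothing more can be done
None
```

I handed the job in at about 18 s of the 61 s allowed: the black tray is fully home in the bay, the toggle is flipped to its locked stop with its stem let back in, and the arm is clear; `finish_job()` returned no verdict.

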